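Clear the test plate and hold the sprung probe arm on its stop

ROBOT

A 6-joint arm with a two-finger parallel gripper is mounted at the origin on the work surface. World frame = base frame: x ahead of the robot, y to its left, z up, the work surface at z = 0. Lengths are in m, angles in rad, forces in N, time in s.
With the tool pointing down it reaches from about 0.25 to 0.725 m from the base axis. Payload 4 kg.
Tool frame: the origin (TCP) lies on the centre line of the jaws, within the pads' length; the fingertips stand ahead of it and the grasp point (between the pads) lies 3 mm ahead of it (bot.tcp_to_tips is the z of the fingertips in the tool frame, in m); z points along the fingers, y is the line along which they close (so a half turn about z gives the same grasp; the last joint's range is limited). The gripper opens to 85 mm and grips with 20 to 120 N. Pads are 22 mm wide; open, the fingers measure 114 mm over their backs; the gripper's body (76 mm by 85 mm) begins 54 mm behind the grasp point. The pads swing forward as they close: fully open they stand 13 mm farther back than shut.
Start: joints at [-1.274, 0.241, 0.005, 1.335, 0, 1.571], TCP at [0.146, -0.478, 0.253] pointing down, gripper open.
Joint ranges: [-2.72, 2.72], [-1.05, 1.87], [-1.09, 1.28], [-1.99, 2.15], [-1.42, 1.44], [-3.14, 3.14]. Speed limits (rad/s): [2.79, 2.79, 3.14, 3.14, 3.14, 3.14].

INTERFACE

Orientations are given as a unit quaternion [x, y, z, w].
In Python, from workcell import telemetry, camera, camera_params, ticket, boxes_of, cut_out, spot_point, bot gives the robot as it stands.
- The arm moves only by the shell command python3 -m creep 'ROWS'. ROWS is text: rows parted by semicolons, each of 5 numbers parted by spaces: the opening, from 0 (shut) to 1 (fully open), then the shift along the tool's x, y, z in units of 150 mm (1.0 is 150 mm), then the turn about the tool's z in units of 180 degrees (1.0 is 180 degrees). In form: claw x y z turn; .... A call has 1 to 12 rows; each row is the pose to reach, as a shift and turn from the pose commanded when the call began, along the tool's axes at that moment, turning the shorter way round; what a row does not reach only later rows make up. A row lasts 1/8 s, in which the tool goes at most 62.5 mm and 10.7 degrees, less where a joint would pass 70% of its speed; a pose out of reach is approached as far as the arm can. A call with a number of a shift or a turn outside -1 to 1 is refused whole. A call with a gripper value outside its range is refused whole. The fingers move at their own pace and stop on an object; the grip force is fixed at half the most. Time passes only in rows, so rows that repeat a pose let the fingers close. It gives the time, the measured TCP pose, the force, the opening and the grip force at its end, in the units of the state.
- telemetry.get_obs(): the state, without advancing time (a new reading comes with each control period).
- camera(name): name is "scene" or "top"; returns the picture (400x640x3 uint8, red, green, blue); there is no depth.
- camera_params(name): a dict with "camera_matrix" (3x3 intrinsics, pixels), "k1" (the pictures are not rectified: a ray, as slopes to the right and down, at radius r is drawn at 1 + k1 r^2 times it, then the intrinsics apply), "eye" and "attitude" of the camera in the world. Camera axes: x right, y down, z forward; pixel columns grow to the right and rows downward; lengths in m; the calibration is good to about 2 mm. A picture is of the moment at which its call begins. camera_params takes no time and is no camera call.
- ticket.job_done(): hands the job in; it is judged then, once.
Trained networks look in the newest picture that a camera, given by its name, has taken for a name from the list of things; names that differ only in an ending like _2 or _b are one class to them, and where a whole thing is asked for, a point or a joint stands for the part that bears it (a point fixed in the world has none). Each returns a list of dicts, best first, with "conf" (0 to 1); they miss things now and then, are a little off and sometimes report something else, mostly with a low value. They report only what shows in the picture. A call takes as long as a camera call. They do not tell look-alikes from the thing itself.
- boxes_of(thing, camera): "at" ([x, y, z] in m, in world coordinates, good to about 4 mm: the middle of the surface that is visible of it).
- cut_out(thing, camera): "pixels" (400x640 bool, what is visible of it).
- spot_point(thing, camera): "at" ([x, y, z] in m, in world coordinates, good to about 4 mm: a listed point, or the origin of a listed thing).
The state is a dict: "clock": time; "joint_pos": joint angles; "joint_vel": joint speeds; "tau": joint torques, N m; "eef_pos": TCP position; "tool_rot": TCP orientation; "ft_force": force on the tool from outside, world axes, zero at the start; "ft_torque": the same for the moment, N m; "grip_width": finger opening in m; "grasp_force": force on a finger pad.
Only numpy, scipy, OpenCV 4.12 (cv2) and the standard library are available. Lean on these libraries where they do the work, as an engineer would, in place of code of your own. Each camera call takes 0.05 s, during which the arm holds its last target. There are 200 camera calls.

TASK

Make the board tester ready for a measurement: take the yellow scraper block from its black mat and, with the block and not your fingers, sweep all four loose copper offcuts off the white plate into the black trough along the plate's front edge, then put the block back on its mat and let go of it. Then swing the spring-loaded probe arm (the one with the orange grip post) round against its spring until it is fully on its stop with the probe over the plate, and finish while still holding it there with the fingers, as it springs back if let go. Leave the solder reel, the jar and the screwdriver where they are.

Things in the scene. Friction and masses are not known exactly. Their poses are not given: they have to be found in the camera images.
- fixture: Board tester, fixed to the bench. Origin on the bench under the centre of its white plate, 150 (x) by 120 (y) mm, top 42 mm high. The trough is on its -x side (the front, roughly towards the robot). Its +y side has a blue foot (20 mm high, x -30 to 90, y 67 to 117 mm) with the arm's pivot at x 60, y 90 mm (radius 17 mm) and a steel stop pin (12 mm diameter, 72 mm high) at x 8, y 73.5 mm.
- plate_top (a point): Centre of the white plate's flat top, 42 mm above the bench; axes as the fixture's. A flush green contact pad at x -32, y 40 mm lies under the probe when the arm is on its stop.
- trough (a point): Centre of the inner floor, 5 mm above the bench, of the black trough along the plate's front edge; axes as the fixture's. Inside 55 (x) by 150 (y) mm: from the plate's edge at x +27.5 to the front wall at x -27.5 mm. Walls 5 mm thick, 34 mm high over the bench, 8 mm below the plate's top, so a block sliding on the plate passes over them.
- probe (a joint): Angle of the probe arm about its upright pivot: 0 at rest (sprung), 1.45 rad on its stop; grows counter-clockwise from above. The arm, seen from the pivot, points 1.75 rad counter-clockwise of the fixture's +x axis at rest (out to its left), 3.20 rad on the stop (along -x, beside the plate). Springs back if let go: 0.18 N m at rest, 0.66 N m at the stop, 7 N at the post.
- probe_grip (a point): Top centre of the arm's upright orange grip post: round, 14 mm diameter, 116 mm above the bench, free to grip from 71 mm up; 95 mm from the pivot axis. Moves with the arm.
- probe_pivot (a point): Point on the arm's upright pivot axis, 77 mm above the bench, top of the pivot; axes as the fixture's. From here the arm, an aluminium bar 14 mm wide, 58 to 70 mm above the bench, runs to the grip post; there a 45 mm jib with the probe (lowest point 46 mm above the bench) turns in over the plate as the arm winds.
- mat: Black rubber mat, 160 (x) by 100 (y) by 4 mm thick, fixed to the bench. Origin under its centre.
- scraper: Scraper block standing on the mat, 62 mm high, 100 mm long along its x; black rubber foot 28 mm thick (y) up to 24 mm, above it a yellow body 22 mm thick to grip across. About 0.16 kg. Origin at the centre of its underside.
- chip0: Loose copper offcut lying on the plate, 16 (x) by 12 (y) by 8 mm, about 14 g. Origin at the centre of its underside.
- chip1: Loose copper offcut lying on the plate, 16 (x) by 13 (y) by 8 mm, about 14 g. Origin at the centre of its underside.
- chip2: Loose copper offcut lying on the plate, 16 (x) by 14 (y) by 8 mm, about 14 g. Origin at the centre of its underside.
- chip3: Loose copper offcut lying on the plate, 16 (x) by 15 (y) by 8 mm, about 14 g. Origin at the centre of its underside.
- reel: Bystander: solder reel, black flanges, 58 mm diameter, 44 mm high, standing; leave alone. Origin under its centre.
- jar: Bystander: small amber jar with white cap, 40 mm diameter, 55 mm high; leave alone. Origin under its centre.
- driver: Bystander: screwdriver lying on the bench, 190 mm long along its x, red handle; leave alone. Origin under its middle.
Things that resemble listed ones, but are neither listed nor needed, are in the scene too. What is shaped like the scraper but red is not meant. Leave any red look-alike of the mat alone.

How it is judged:
By the outcome, as a careful person would: the job done as asked, in the order asked, and still so for the second after the job is handed in, while the arm keeps its last pose, push and grip.
It also fails if it takes over 67 s, if anything falls off the work surface, if the arm or the gripper's body presses on something with over 40 N, if the wrist force passes 120 N, or if a joint passes its speed limit or range.

## Working session

There is one attempt and no reset: what is moved stays moved. The work goes in short steps, Python scripts to look and compute and a shell command to move; the robot and the scene stay as the last step left them, time stands still between calls to the robot, and variables do not carry over. Pictures are saved under pics/ and viewed, at most 10 in all, crops included, and the job is handed in when it is done.

```bash
mkdir -p pics; ls
python3 - <<'E'
from workcell import *
import cv2
for c in("scene","top"):
    cv2.imwrite(f"pics/{c}0.png",camera(c)[:,:,::-1])
    p=camera_params(c);print(c,p)
for t in["fixture","plate_top","trough","probe_grip","probe_pivot","mat","scraper","chip0","reel","jar","driver"]:
    for c in("scene","top"):
        print(t,c,[(round(d["conf"],2),[round(float(v),4) for v in d["at"]]) for d in spot_point(t,c)])
print(telemetry.get_obs(),bot.tcp_to_tips)
E
```

```text
pics
scene {'camera_matrix': array([[518.87227074,   0.        , 315.77449498],
       [  0.        , 518.87227074, 199.25548498],
       [  0.        ,   0.        ,   1.        ]]), 'k1': 0.014240254317863785, 'eye': array([1.08447626, 0.43974742, 1.19784812]), 'attitude': array([ 0.41806406,  0.86414674, -0.25471527, -0.11658893])}
top {'camera_matrix': array([[483.97234399,   0.        , 315.69671864],
       [  0.        , 483.97234399, 192.87809265],
       [  0.        ,   0.        ,   1.        ]]), 'k1': -0.1165080674134705, 'eye': array([ 0.35630213, -0.01409968,  1.4931719 ]), 'attitude': array([-0.70201052,  0.7090563 , -0.0449828 ,  0.04895863])}
fixture scene [(0.68, [0.5555, -0.0242, -0.0046])]
fixture top [(0.67, [0.5556, -0.0233, 0.0022]), (0.5, [0.7351, -0.2392, -0.0011]), (0.19, [0.3439, 0.2022, -0.003])]
plate_top scene [(0.58, [0.5541, -0.0243, 0.041])]
plate_top top [(0.86, [0.5602, -0.0228, 0.0391]), (0.16, [0.5289, -0.3581, -0.0011])]
trough scene [(0.56, [0.4551, -0.0337, 0.0084])]
trough top [(0.97, [0.4574, -0.0392, 0.0015])]
probe_grip scene [(0.92, [0.57
[... 1322 characters left out ...]
': 1.2, 'joint_pos': array([-1.27399372e+00,  2.40599541e-01,  4.97728143e-03,  1.33519701e+00,
        1.72274011e-05,  1.57077575e+00]), 'joint_vel': array([ 0.00092084,  0.00072739, -0.00220405, -0.00073624,  0.00065586,
        0.00021137]), 'tau': array([ 1.05259525e-03, -3.72219229e+01,  2.52693093e+01,  1.32506484e-03,
        9.29613225e-05,  7.83971075e-06]), 'eef_pos': array([ 0.1462338 , -0.47812735,  0.253298  ]), 'tool_rot': array([ 9.89007199e-01,  1.47867372e-01,  6.82336484e-06, -1.26165735e-05]), 'ft_force': array([-0.92502357, -1.33950355, -0.65983886]), 'ft_torque': array([ 0.01158814, -0.01687977, -0.06420798]), 'grasp_force': 0.0, 'grip_width': 0.08510493744401237} 0.022
```

View pics/top0.png

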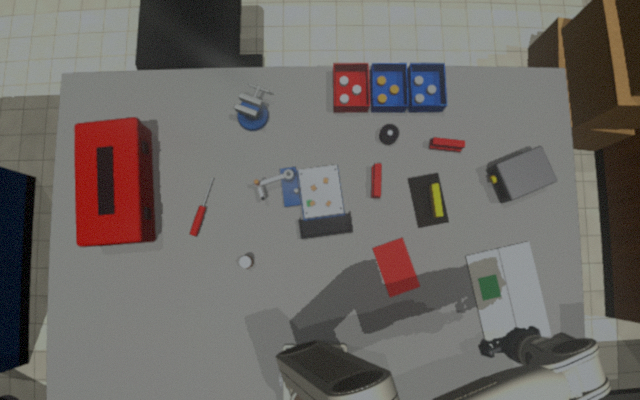

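View pics/scene0.png

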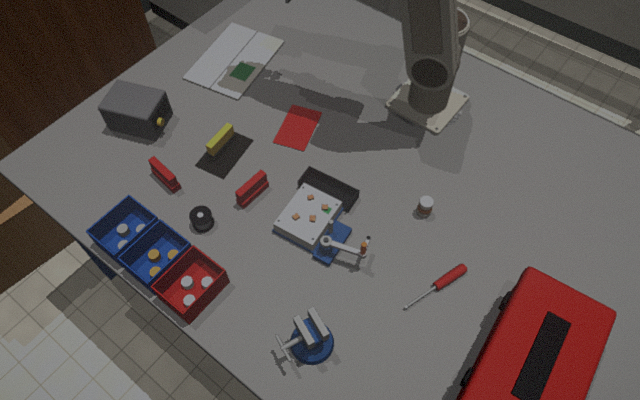

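The top picture shows a yellow block at (437,200) on a black mat (428,200). The red blocks at (377,180) and (447,144) and the red mat at (396,266) are look-alikes. The yellow block on the black mat fits the description, so I'll confirm it in a crop and measure.

```bash
cat > h.py <<'E'
from workcell import *
import cv2, numpy as np
from scipy.spatial.transform import Rotation as R
def plane(px,cam,z):
    p=camera_params(cam);K=p["camera_matrix"]
    d=(np.atleast_2d(px).astype(float)-[K[0,2],K[1,2]])/K[0,0]
    u=d.copy()
    for _ in range(20): u=d/(1+p["k1"]*(u**2).sum(1,keepdims=True))
    r=R.from_quat(p["attitude"]).apply(np.c_[u,np.ones(len(u))])
    return (p["eye"]+r*((z-p["eye"][2])/r[:,2:]))[:,:2]
def rect(mask,cam,z):
    "min-area rectangle of the largest blob, on plane z: centre, sides mm, angle deg of long side"
    cs,_=cv2.findContours(mask.astype(np.uint8),cv2.RETR_EXTERNAL,cv2.CHAIN_APPROX_NONE)
    c=max(cs,key=cv2.contourArea)[:,0]
    q=plane(c,cam,z)
    (x,y),(a,b),t=cv2.minAreaRect((q*1e3).astype(np.float32))
    if a<b:a,b,t=b,a,t+90
    return np.round([x,y,a,b,(t+90)%180-90],1)
def tool():
    o=telemetry.get_obs();r=R.from_quat(o["tool_rot"]).as_matrix();return o,r
E
python3 - <<'E'
from h import *
for c in("top","scene"):
    im=camera(c);hsv=cv2.cvtColor(im,cv2.COLOR_RGB2HSV);H,S,V=cv2.split(hsv)
    p=camera_params(c)
    def near(m,at,r):
        k=np.zeros(m.shape,np.uint8);cv2.circle(k,at,r,1,-1);return m&(k>0)
    a={"top":((437,200),(322,190),(428,200)),"scene":((220,138),(308,215),(225,152))}[c]
    y=near((H>20)&(H<35)&(S>120)&(V>70),a[0],25)
    print(c,"scraper",rect(y,c,.066), y.sum())
    w=near((S<40)&(V>150),a[1],50); w=cv2.morphologyEx(w.astype(np.uint8),cv2.MORPH_CLOSE,np.ones((9,9)))
    print("plate",rect(w,c,.042))
    m=near((V<50),a[2],40);m=cv2.morphologyEx((m|y).astype(np.uint8),cv2.MORPH_OPEN,np.ones((3,3)));print("mat",rect(m,c,.004))
    for t,z in(("plate_top",.042),("scraper",.06)):pass
    ch=near((H<22)&(S>60)&(V>120),a[1],28)
    n,l,st,ce=cv2.connectedComponentsWithStats(ch.astype(np.uint8))
    print("chips",[(st[i,4],plane(ce[i],c,.048).round(3).tolist()) for i in range(1,n) if st[i,4]>8])
    if c=="top": A=cv2.resize(im[150:250,280:460],None,fx=4,fy=4,interpolation=cv2.INTER_CUBIC)
cv2.imwrite("pics/crop1.png",A[:,:,::-1])
E
```

```text
top scraper [ 522.6 -368.4  103.    27.1    5.9] 302
plate [557.4 -21.5 142.8 113.1   7.1]
mat [ 530.7 -383.7  105.8   28.3    5.8]
chips [(np.int32(18), [[0.589, -0.036]]), (np.int32(15), [[0.566, 0.001]]), (np.int32(15), [[0.52, 0.004]]), (np.int32(14), [[0.519, -0.044]])]
scene scraper [ 529.9 -361.4   98.5   32.6    4.4] 245
plate [560.5 -21.7 143.6 113.5   7.2]
mat [ 535.9 -361.7  155.9   73.4    5.3]
chips [(np.int32(20), [[0.521, -0.045]]), (np.int32(23), [[0.522, 0.004]]), (np.int32(23), [[0.591, -0.038]]), (np.int32(25), [[0.568, -0.001]])]
```

View pics/crop1.png

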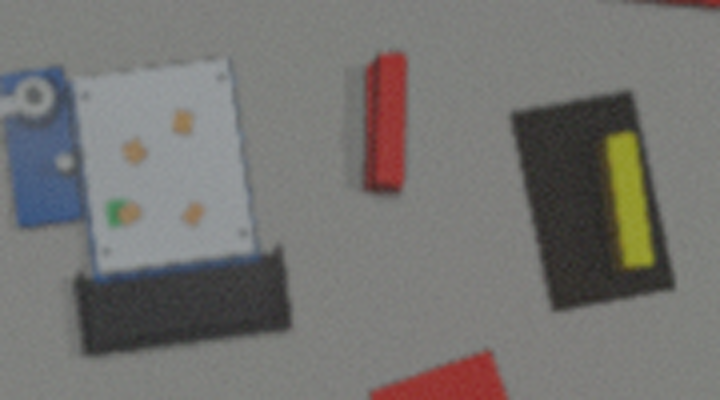

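The crop shows the yellow block at (630,200) standing on the black mat (592,200). The red block at (387,120) and the red mat at (430,370) are the look-alikes. So the meant block is confirmed, at about (0.5245, -0.3705) with a yaw of about 5.7°.

```bash
cat > go.py <<'E'
import sys
from h import *
# usage: go.py yaw_deg x y z [x y z ...]  world targets -> shifts in units
def main(a):
    o,r=tool();yaw=np.degrees(np.arctan2(r[1,0],r[0,0]))
    print("t",round(o["clock"],2),"at",o["eef_pos"].round(4),"yaw",yaw.round(2),"j",o["joint_pos"].round(2),"F",o["ft_force"].round(1),"w",round(o["grip_width"],4),"gf",round(o["grasp_force"],1))
    if a:
        print("turn",round(-((a[0]-yaw+180)%360-180)/180,4))
        for p in np.reshape(a[1:],(-1,3)): print(p,((p-o["eef_pos"])@r/.15).round(3))
main([float(v) for v in sys.argv[1:]])
E
python3 go.py 5.7 .5245 -.3705 .2533 .5245 -.3705 .053
```

```text
t 1.3 at [ 0.1462 -0.4781  0.2533] yaw 17.0 j [-1.27  0.24  0.01  1.34 -0.    1.57] F [ 0.3 -0.3 -0.3] w 0.0856 gf 0.0
turn 0.0628
[ 0.5245 -0.3705  0.2533] [2.621 0.051 0.   ]
[ 0.5245 -0.3705  0.053 ] [2.621 0.051 1.335]
```

```bash
python3 -m creep '1 0.35 0 0 0.03; 1 0.7 0 0 0.06; 1 1 0 0 0.063' && python3 -m creep '1 0.4 0 0 0; 1 0.75 0 0.1 0; 1 1 0 0.2 0; 1 1 0 0.3 0' ; python3 go.py 5.7 .5245 -.3705 .10 .5245 -.3705 .053
```

```text
clock: 1.68
eef_pos: [0.2911, -0.4338, 0.2534]
tool_rot: [0.999, 0.049, 0.0, 0.0]
ft_force: [0.2, -0.5, -0.7]
grip_width: 0.0854
grasp_force: 0.0
clock: 2.17
eef_pos: [0.4415, -0.4186, 0.2069]
tool_rot: [0.999, 0.051, 0.0, -0.0]
ft_force: [-0.2, -0.5, 0.2]
grip_width: 0.0854
grasp_force: 0.0
t 2.17 at [ 0.4415 -0.4186  0.2069] yaw 5.89 j [-0.76  0.48  0.23  1.32  0.    2.28] F [-0.2 -0.5  0.2] w 0.0854 gf 0.0
turn 0.001
[ 0.5245 -0.3705  0.1   ] [ 0.583 -0.262  0.713]
[ 0.5245 -0.3705  0.053 ] [ 0.583 -0.262  1.026]
```

```bash
python3 -m creep '1 0.3 -0.13 0.2 0; 1 0.583 -0.262 0.45 0; 1 0.583 -0.262 0.713 0; 1 0.583 -0.262 0.713 0'
python3 - <<'E'
from h import *
cv2.imwrite("pics/c2.png",cv2.resize(camera("scene")[80:220,130:330],None,fx=4,fy=4,interpolation=cv2.INTER_CUBIC)[:,:,::-1])
E
python3 go.py 5.7 .5245 -.3705 .053
```

```text
clock: 2.68
eef_pos: [0.5188, -0.3698, 0.0973]
tool_rot: [0.999, 0.049, -0.004, -0.003]
ft_force: [-0.8, 0.8, 0.2]
grip_width: 0.0857
grasp_force: 0.0
t 2.73 at [ 0.5201 -0.3714  0.1001] yaw 5.61 j [-0.62  0.61  0.17  1.13 -0.    2.42] F [1.2 0.4 1.1] w 0.0854 gf 0.0
turn -0.0005
[ 0.5245 -0.3705  0.053 ] [ 0.031 -0.002  0.314]
```

View pics/c2.png

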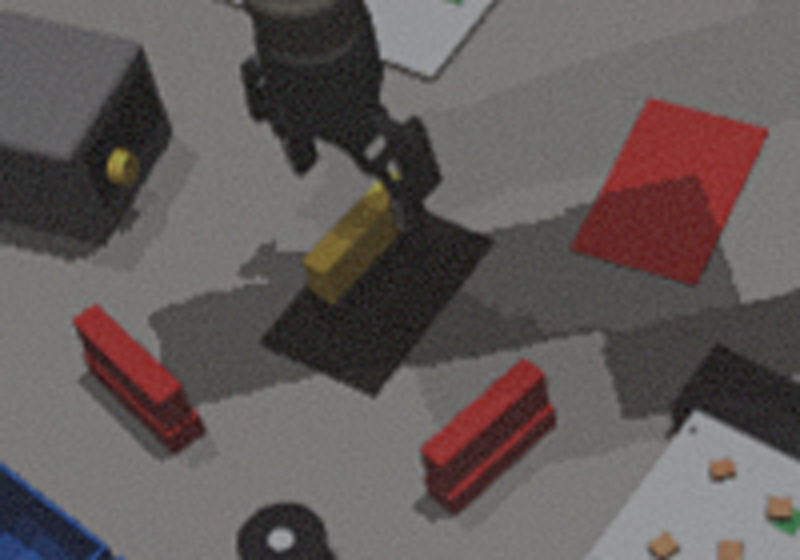

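The scene crop shows the open fingers straddling the yellow block at (350,230), so I'll descend and grip.

```bash
python3 -m creep '1 0.03 0 0.15 0; 1 0.03 0 0.313 0; 1 0.03 0 0.313 0; 0 0.03 0 0.313 0; 0 0.03 0 0.313 0; 0 0.03 0 0.313 0; 0 0.03 0 0.313 0; 0 0.03 0 0.313 0' ; python3 go.py 5.7 .5245 -.3705 .16
```

```text
clock: 3.72
eef_pos: [0.527, -0.3715, 0.0553]
tool_rot: [0.999, 0.049, 0.001, 0.0]
ft_force: [-0.8, 0.2, 4.3]
grip_width: 0.0213
grasp_force: 59.6
t 3.73 at [ 0.527  -0.3715  0.0553] yaw 5.67 j [-0.61  0.66  0.13  1.04 -0.    2.43] F [-0.8  0.2  4.3] w 0.0213 gf 59.6
turn -0.0002
[ 0.5245 -0.3705  0.16  ] [-0.015 -0.008 -0.698]
```

```bash
python3 -m creep '0 0 0 -0.1 0; 0 0 0 -0.35 0; 0 0 0 -0.7 0; 0 0.1 -0.3 -0.7 -0.05; 0 0.2 -0.6 -0.7 -0.1; 0 0.2 -0.9 -0.7 -0.15; 0 0.2 -1 -0.7 -0.2; 0 0.2 -1 -0.7 -0.25; 0 0.2 -1 -0.7 -0.25' ; python3 go.py 97.1 .6175 -.011 .16 .6175 -.011 .095
```

```text
clock: 4.85
eef_pos: [0.5415, -0.2186, 0.1597]
tool_rot: [0.904, 0.427, -0.0, -0.0]
ft_force: [-0.1, -0.8, -1.2]
grip_width: 0.0216
grasp_force: 59.2
t 4.85 at [ 0.5415 -0.2186  0.1597] yaw 50.6 j [-0.38  0.46  0.07  1.18 -0.    1.87] F [-0.1 -0.8 -1.2] w 0.0216 gf 59.2
turn -0.2583
[ 0.6175 -0.011   0.16  ] [ 1.391 -0.487 -0.002]
[ 0.6175 -0.011   0.095 ] [ 1.391 -0.487  0.431]
```

```bash
python3 -m creep '0 0.3 -0.1 0 -0.05; 0 0.6 -0.2 0 -0.1; 0 0.9 -0.3 0 -0.15; 0 1 -0.4 0 -0.2; 0 1 -0.487 0 -0.2583; 0 1 -0.487 0 -0.2583' ; python3 go.py 97.1 .6175 -.011 .155
python3 - <<'E'
from h import *
A=cv2.resize(camera("scene")[130:290,240:440],None,fx=4,fy=3.75,interpolation=cv2.INTER_CUBIC)
cv2.imwrite("pics/c3.png",A[:,:,::-1])
E
```

```text
clock: 5.6
eef_pos: [0.5797, -0.0563, 0.1594]
tool_rot: [0.663, 0.749, -0.0, -0.0]
ft_force: [-0.7, -0.1, -1.8]
grip_width: 0.0211
grasp_force: 59.3
t 5.6 at [ 0.5797 -0.0563  0.1594] yaw 96.96 j [-0.1   0.46  0.07  1.18 -0.    1.35] F [-0.7 -0.1 -1.8] w 0.0211 gf 59.3
turn -0.0008
[ 0.6175 -0.011   0.155 ] [0.269 0.287 0.029]
```

View pics/c3.png

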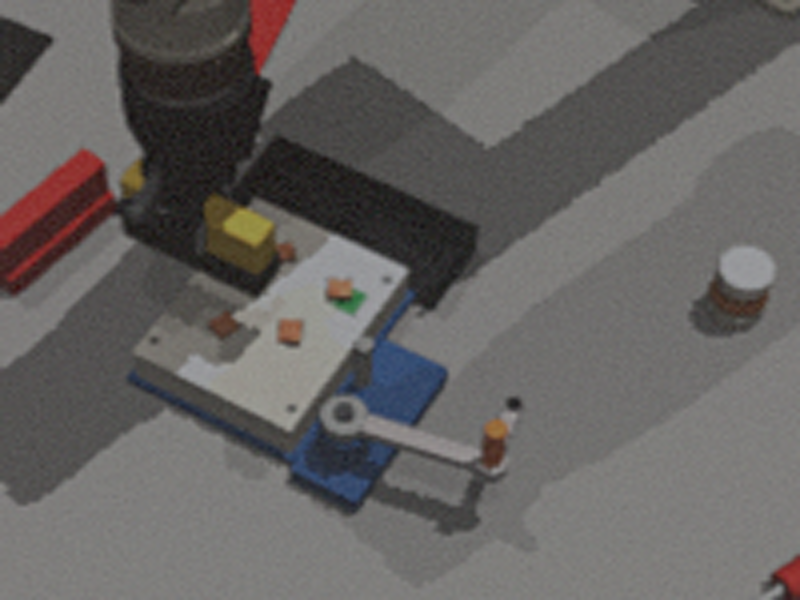

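The crop shows the block held at (215,240), parallel to the plate's edge. The offcuts are at (340,290), (290,330), (225,325) and (285,250), and the orange post at (493,440) has its jib pointing away. Next I go over the rear of the plate and down.

```bash
python3 -m creep '0 0.13 0.15 0 0; 0 0.269 0.287 0.03 0; 0 0.269 0.287 0.1 0; 0 0.269 0.287 0.25 0; 0 0.269 0.287 0.35 0; 0 0.269 0.287 0.4 0; 0 0.269 0.287 0.426 0; 0 0.269 0.287 0.426 0; 0 0.269 0.287 0.426 0' ; python3 go.py 97.1 .6175 -.011 .0945 .4697 -.0293 .0945
```

```text
clock: 6.78
eef_pos: [0.6184, -0.0114, 0.0963]
tool_rot: [0.662, 0.75, 0.0, 0.001]
ft_force: [-0.4, 0.5, -2.0]
grip_width: 0.0211
grasp_force: 59.4
t 6.78 at [ 0.6184 -0.0114  0.0963] yaw 97.15 j [-0.02  0.57  0.09  1.08 -0.    1.43] F [-0.4  0.5 -2. ] w 0.0211 gf 59.4
turn 0.0003
[ 0.6175 -0.011   0.0945] [ 0.003 -0.006  0.012]
[ 0.4697 -0.0293  0.0945] [ 0.005 -0.998  0.01 ]
```

```bash
python3 -m creep '0 0 0 0.008 0; 0 0.003 -0.06 0.008 0; 0 0.003 -0.12 0.008 0; 0 0.003 -0.18 0.008 0; 0 0.003 -0.24 0.008 0; 0 0.003 -0.3 0.008 0; 0 0.003 -0.36 0.008 0; 0 0.003 -0.42 0.008 0; 0 0.003 -0.48 0.008 0; 0 0.003 -0.54 0.008 0; 0 0.003 -0.6 0.008 0; 0 0.003 -0.6 0.008 0' ; python3 go.py 97.1 .6175 -.011 .0945 .4697 -.0293 .0945;python3 - <<'E'
from h import *
A=np.vstack([cv2.resize(camera("scene")[150:270,250:390],None,fx=5,fy=5,interpolation=cv2.INTER_CUBIC)])
cv2.imwrite("pics/c4.png",A[:,:,::-1])
E
```

```text
clock: 8.28
eef_pos: [0.5275, -0.0222, 0.0943]
tool_rot: [0.662, 0.75, -0.0, -0.0]
ft_force: [1.2, -0.2, -1.5]
grip_width: 0.0216
grasp_force: 59.4
t 8.28 at [ 0.5275 -0.0222  0.0943] yaw 97.15 j [-0.04  0.42 -0.18  0.97 -0.    1.4 ] F [ 1.2 -0.2 -1.5] w 0.0216 gf 59.4
turn 0.0003
[ 0.6175 -0.011   0.0945] [-0.001  0.604 -0.002]
[ 0.4697 -0.0293  0.0945] [ 0.001 -0.389 -0.001]
```

View pics/c4.png

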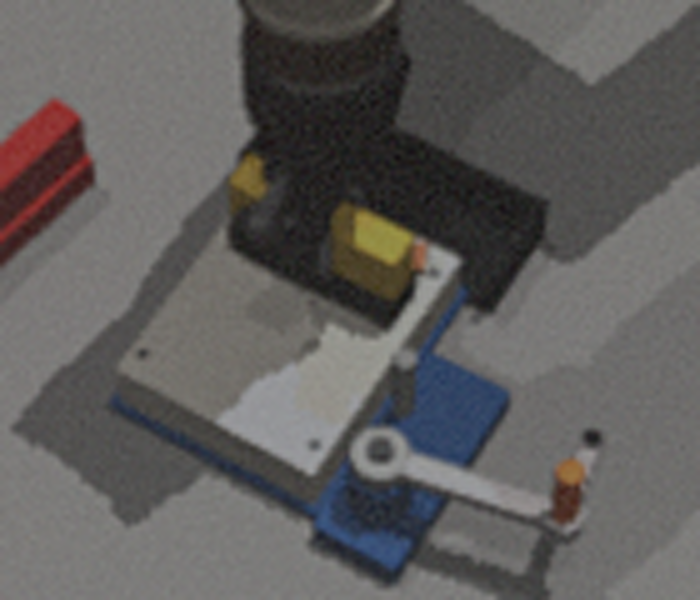

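The plate behind the block is clear, and one offcut shows at (420,253) ahead of the block's +y end. I'll finish the sweep with a small shift towards +y.

```bash
python3 -m creep '0 0.02 -0.04 0 0; 0 0.05 -0.08 0 0; 0 0.05 -0.12 0 0; 0 0.05 -0.16 0 0; 0 0.05 -0.2 0 0; 0 0.05 -0.24 0 0; 0 0.05 -0.28 0 0; 0 0.05 -0.32 0 0; 0 0.05 -0.36 0 0; 0 0.05 -0.4 0 0; 0 0.05 -0.42 0 0; 0 0.05 -0.42 0 0' && python3 -m creep '0 0 0 -0.2 0; 0 0 0 -0.45 0; 0 -0.3 0 -0.45 0; 0 -0.6 0 -0.45 0; 0 -0.9 0 -0.45 0.03; 0 -1 0 -0.45 0.08' ; python3 go.py 5.7 .527 -.3685 .16;python3 - <<'E'
from h import *
f=lambda c,y,x:cv2.resize(camera(c)[y:y+100,x:x+130],(400,300),interpolation=cv2.INTER_CUBIC)
A=np.vstack([f("scene",155,255),f("top",150,270)])
cv2.imwrite("pics/c5.png",np.clip(A[:,:,::-1]*1.5,0,255).astype(np.uint8))
E
```

```text
clock: 9.82
eef_pos: [0.4649, -0.0225, 0.0943]
tool_rot: [0.662, 0.75, 0.0, 0.0]
ft_force: [-0.1, 0.3, -1.0]
grip_width: 0.0212
grasp_force: 59.4
clock: 10.58
eef_pos: [0.4843, -0.1739, 0.1618]
tool_rot: [0.753, 0.658, 0.0, 0.001]
ft_force: [-0.5, 1.2, -1.1]
grip_width: 0.0211
grasp_force: 59.4
t 10.57 at [ 0.4843 -0.1739  0.1618] yaw 82.32 j [-0.34  0.33 -0.12  1.12 -0.    1.36] F [-0.5  1.2 -1.1] w 0.0211 gf 59.4
turn 0.4257
[ 0.527  -0.3685  0.16  ] [-1.248  0.456  0.013]
```

View pics/c5.png

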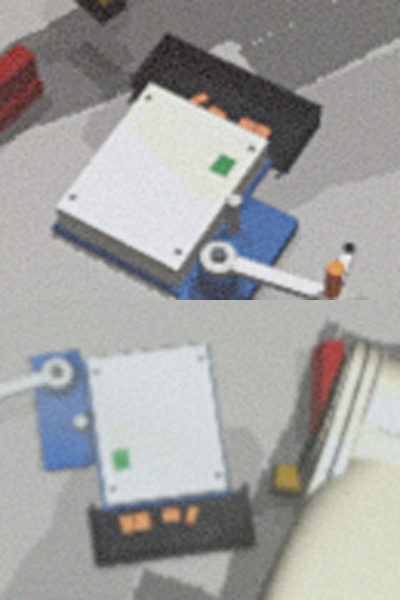

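All four offcuts lie in the trough at (128,522), (143,520), (172,515) and (192,514), and the plate is empty. Now I'll return the block.

```bash
python3 -m creep '0 -0.25 0.1 0 0.05; 0 -0.5 0.2 0 0.1; 0 -0.75 0.3 0 0.15; 0 -1 0.4 0 0.2; 0 -1 0.456 0 0.25; 0 -1 0.456 0 0.3; 0 -1 0.456 0 0.35; 0 -1 0.456 0 0.4; 0 -1 0.456 0 0.4257; 0 -1 0.456 0 0.4257' ; python3 go.py 5.7 .527 -.3685 .08 .527 -.3685 .056
```

```text
clock: 11.92
eef_pos: [0.533, -0.3276, 0.1616]
tool_rot: [0.998, 0.056, -0.0, -0.0]
ft_force: [0.8, -0.0, -1.2]
grip_width: 0.0213
grasp_force: 59.4
t 11.93 at [ 0.533  -0.3276  0.1616] yaw 6.38 j [-0.55  0.54  0.21  1.24  0.    2.48] F [ 0.8 -0.  -1.2] w 0.0213 gf 59.4
turn 0.0038
[ 0.527  -0.3685  0.08  ] [-0.07   0.267  0.544]
[ 0.527  -0.3685  0.056 ] [-0.07   0.267  0.704]
```

```bash
python3 -m creep '0 -0.07 0.13 0 0.004; 0 -0.07 0.267 0.2 0.004; 0 -0.07 0.267 0.45 0.004; 0 -0.07 0.267 0.6 0.004; 0 -0.07 0.267 0.66 0.004; 0 -0.07 0.267 0.69 0.004; 0 -0.07 0.267 0.702 0.004; 0 -0.07 0.267 0.702 0.004; 0 -0.07 0.267 0.702 0.004' ; python3 go.py 5.7 .527 -.3685 .055
```

```text
clock: 13.05
eef_pos: [0.527, -0.37, 0.0574]
tool_rot: [0.999, 0.047, 0.001, 0.0]
ft_force: [0.3, 0.1, -1.2]
grip_width: 0.0213
grasp_force: 59.4
t 13.05 at [ 0.527  -0.37    0.0574] yaw 5.43 j [-0.61  0.66  0.13  1.04 -0.    2.43] F [ 0.3  0.1 -1.2] w 0.0213 gf 59.4
turn -0.0015
[ 0.527  -0.3685  0.055 ] [ 0.001 -0.01   0.016]
```

```bash
python3 -m creep '0 0 0 0.008 0; 0 0 0 0.015 0; 0 0 0 0.015 0; 0.4 0 0 0.015 0; 0.7 0 0 0.015 0; 1 0 0 0.015 0; 1 0 0 0.015 0; 1 0 0 0.015 0; 1 0 0 -0.2 0; 1 0 0 -0.5 0; 1 0 0 -0.9 0; 1 0 0 -0.9 0' ; python3 go.py 107.4 .578 .163 .16;python3 - <<'E'
from h import *
A=cv2.resize(camera("scene")[100:200,160:320],None,fx=4,fy=4,interpolation=cv2.INTER_CUBIC)
cv2.imwrite("pics/c6.png",np.clip(A[:,:,::-1]*1.3,0,255).astype(np.uint8))
print(spot_point("scraper","scene"))
E
```

```text
clock: 14.55
eef_pos: [0.5295, -0.3718, 0.1985]
tool_rot: [0.999, 0.047, 0.005, 0.004]
ft_force: [0.3, -0.3, -0.1]
grip_width: 0.0853
grasp_force: 0.0
t 14.55 at [ 0.5295 -0.3718  0.1985] yaw 5.42 j [-0.61  0.55  0.33  1.33 -0.    2.43] F [ 0.3 -0.3 -0.1] w 0.0853 gf 0.0
turn -0.5666
[0.578 0.163 0.16 ] [ 0.656 -3.521  0.233]
[{'at': [0.5898, -0.1915, 0.0017], 'conf': 0.84}, {'at': [0.6985, -0.4146, -0.0027], 'conf': 0.74}, {'at': [0.5234, -0.3682, 0.0056], 'conf': 0.62}]
```

View pics/c6.png

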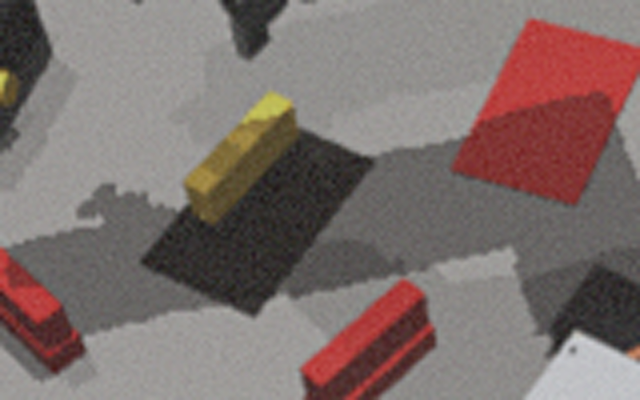

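The block stands upright on the black mat at (240,160) and is released. Now to the post.

```bash
python3 -m creep '1 0.1 -0.3 0 0; 1 0.2 -0.6 0 0; 1 0.2 -0.9 0 0; 1 0.2 -1 0 0' && python3 -m creep '1 0.1 -0.3 0 0; 1 0.2 -0.6 0 -0.05; 1 0.2 -0.9 0 -0.1; 1 0.2 -1 0 -0.15; 1 0.2 -1 0 -0.2; 1 0.2 -1 0 -0.25; 1 0.2 -1 0 -0.25' ; python3 go.py 107.4 .578 .163 .2
```

```text
clock: 15.15
eef_pos: [0.5409, -0.2146, 0.1893]
tool_rot: [0.999, 0.049, -0.002, -0.001]
ft_force: [0.3, 0.4, -0.7]
grip_width: 0.0856
grasp_force: 0.0
clock: 16.02
eef_pos: [0.5574, -0.0659, 0.1902]
tool_rot: [0.905, 0.425, -0.001, -0.0]
ft_force: [-0.5, 0.4, 0.1]
grip_width: 0.0857
grasp_force: 0.0
t 16.02 at [ 0.5574 -0.0659  0.1902] yaw 50.27 j [-0.12  0.4   0.06  1.23 -0.    2.15] F [-0.5  0.4  0.1] w 0.0857 gf 0.0
turn -0.3174
[0.578 0.163 0.2  ] [ 1.261 -0.87  -0.066]
```

```bash
python3 -m creep '1 0.3 -0.2 0 -0.05; 1 0.6 -0.4 0 -0.1; 1 0.9 -0.6 0 -0.15; 1 1 -0.8 0 -0.2; 1 1 -0.87 0 -0.25; 1 1 -0.87 0 -0.3; 1 1 -0.87 0 -0.3174; 1 1 -0.87 0 -0.3174'
python3 - <<'E'
from h import *
for c in("top","scene"):
    im=camera(c);H,S,V=cv2.split(cv2.cvtColor(im,cv2.COLOR_RGB2HSV))
    print(c,[(round(d["conf"],2),d["at"]) for d in spot_point("probe_grip",c)])
    m=((H>5)&(H<20)&(S>150)).astype(np.uint8);n,l,s,ce=cv2.connectedComponentsWithStats(m)
    print([(s[i,4],plane(ce[i],c,.11).round(3).tolist(),ce[i].round()) for i in range(1,n) if s[i,4]>10])
E
python3 go.py 107.4 .578 .1635 .15 .578 .1635 .1
```

```text
clock: 17.02
eef_pos: [0.5529, 0.1329, 0.1908]
tool_rot: [0.592, 0.806, -0.001, -0.0]
ft_force: [-0.0, -0.5, -0.4]
grip_width: 0.0856
grasp_force: 0.0
top []
[(np.int32(12), [[1.059, -1.027]], array([628.,  32.])), (np.int32(11), [[0.907, -1.032]], array([636.,  76.])), (np.int32(194), [[0.682, -0.987]], array([632., 144.])), (np.int32(50), [[0.632, -0.979]], array([632., 160.])), (np.int32(13), [[0.614, -0.963]], array([628., 166.])), (np.int32(55), [[0.586, -0.977]], array([633., 175.])), (np.int32(18), [[0.555, -0.987]], array([636., 185.])), (np.int32(27), [[0.507, -0.972]], array([633., 201.])), (np.int32(13), [[0.506, -0.989]], array([638., 201.])), (np.int32(14), [[0.475, -0.979]], array([637., 211.]))]
scene [(0.56, [0.5767, 0.1626, 0.1178])]
[(np.int32(3847), [[0.597, -1.034]], array([47., 37.])), (np.int32(18), [[0.36, -1.003]], array([114.,   2.])), (np.int32(30), [[0.343, -0.96]], array([126.,   5.])), (np.int32(37), [[0.324, -0.932]], array([136.,   5.])), (np.int32(21), [[0.357, -0.878]], array([140.,  17.])), (np.int32(22), [[0.398, -0.912]], array([123.,  20.])), (np.
[... 557 characters left out ...]
[[0.815, -0.913]], array([ 9., 95.])), (np.int32(16), [[0.762, -0.859]], array([36., 93.])), (np.int32(15), [[0.805, -0.858]], array([ 24., 102.])), (np.int32(30), [[0.842, -0.891]], array([  5., 104.])), (np.int32(20), [[0.844, -0.858]], array([ 12., 110.])), (np.int32(13), [[0.88, -0.848]], array([  2., 119.])), (np.int32(11), [[0.878, -0.822]], array([  9., 123.])), (np.int32(11), [[0.889, -0.804]], array([  9., 129.])), (np.int32(16), [[0.579, 0.165]], array([364., 244.]))]
t 17.23 at [0.553  0.1331 0.1912] yaw 107.44 j [ 0.24  0.41  0.08  1.24 -0.    1.5 ] F [-0.6 -0.  -0.3] w 0.0854 gf 0.0
turn 0.0002
[0.578  0.1635 0.15  ] [0.143 0.22  0.275]
[0.578  0.1635 0.1   ] [0.143 0.22  0.608]
```

```bash
python3 -m creep '0.4 0.07 0.11 0 0; 0.4 0.143 0.22 0 0; 0.4 0.143 0.22 0.1 0; 0.4 0.143 0.22 0.2 0; 0.4 0.143 0.22 0.2 0'
python3 - <<'E'
from h import *
A=cv2.resize(camera("scene")[180:300,300:440],None,fx=5,fy=5,interpolation=cv2.INTER_CUBIC)
cv2.imwrite("pics/c7.png",np.clip(A[:,:,::-1]*1.4,0,255).astype(np.uint8))
E
python3 go.py 107.4 .578 .1638 .1
```

```text
clock: 17.85
eef_pos: [0.5759, 0.1627, 0.1589]
tool_rot: [0.591, 0.806, -0.002, -0.002]
ft_force: [0.3, -0.7, 0.2]
grip_width: 0.0343
grasp_force: 0.0
t 17.9 at [0.5767 0.1629 0.1601] yaw 107.5 j [ 0.28  0.49  0.12  1.21 -0.    1.54] F [-0.1 -0.7 -0.8] w 0.0342 gf 0.0
turn 0.0006
[0.578  0.1638 0.1   ] [0.003 0.011 0.4  ]
```

View pics/c7.png

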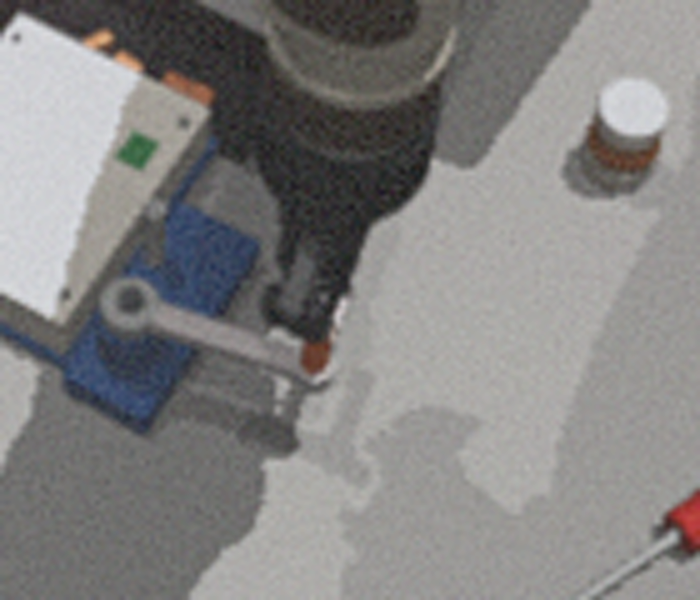

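The gripper hangs just above the orange post at (315,355). I'll lower it and check the force on the way.

```bash
python3 -m creep '0.4 0 0.01 0.1 0; 0.4 0 0.01 0.18 0; 0.4 0 0.01 0.22 0; 0.4 0 0.01 0.22 0' | grep -E "pos|force" && python3 -m creep '0.4 0 0 0.08 0; 0.4 0 0 0.17 0; 0.4 0 0 0.17 0; 0 0 0 0.17 0; 0 0 0 0.17 0; 0 0 0 0.17 0; 0 0 0 0.17 0'; python3 go.py
```

```text
eef_pos: [0.5789, 0.1641, 0.1277]
ft_force: [-0.0, -0.2, -0.1]
grasp_force: 0.0
clock: 19.27
eef_pos: [0.5777, 0.1638, 0.103]
tool_rot: [0.591, 0.807, -0.001, -0.001]
ft_force: [-5.2, -2.5, 1.6]
grip_width: 0.0123
grasp_force: 58.4
t 19.27 at [0.5777 0.1638 0.103 ] yaw 107.55 j [0.28 0.54 0.05 1.08 0.   1.54] F [-5.2 -2.5  1.6] w 0.0123 gf 58.4
```

```bash
cat > arc.py <<'E'
import sys
from h import *
o,r=tool();a0=float(sys.argv[1]);P=o["eef_pos"][:2]-.095*np.array([np.cos(np.radians(a0)),np.sin(np.radians(a0))])
print("pivot",P)
for d in map(float,sys.argv[2:]):
    a=np.radians(a0+d);p=np.r_[P+.095*np.array([np.cos(a),np.sin(a)]),o["eef_pos"][2]]
    print(d,((p-o["eef_pos"])@r/.15).round(3),"turn",round(-d/180,3))
E
python3 arc.py 107.4 6 12 18 24 30 36 42
```

```text
pivot [0.60606689 0.07311284]
6.0 [-0.003 -0.066  0.   ] turn -0.033
12.0 [-0.013 -0.132  0.   ] turn -0.067
18.0 [-0.03  -0.196  0.001] turn -0.1
24.0 [-0.054 -0.258  0.001] turn -0.133
30.0 [-0.084 -0.317  0.001] turn -0.167
36.0 [-0.12  -0.373  0.001] turn -0.2
42.0 [-0.162 -0.424  0.002] turn -0.233
```

```bash
python3 -m creep '0 -0.003 -0.066 0 -0.033; 0 -0.013 -0.132 0 -0.067; 0 -0.03 -0.196 0 -0.1; 0 -0.054 -0.258 0 -0.133; 0 -0.084 -0.317 0 -0.167; 0 -0.12 -0.373 0 -0.2; 0 -0.162 -0.424 0 -0.233; 0 -0.162 -0.424 0 -0.233'
python3 - <<'E'
from h import *
o,r=tool();v=o["eef_pos"][:2]-[.6063,.0735];print(np.hypot(*v),np.degrees(np.arctan2(v[1],v[0])),o["ft_torque"])
E
python3 go.py; python3 arc.py 149.4 6 12 18 24 30 36 38 40 41 42 43 44 45
```

```text
clock: 20.27
eef_pos: [0.5254, 0.1229, 0.103]
tool_rot: [0.264, 0.965, 0.001, -0.001]
ft_force: [-2.2, 5.5, -1.6]
grip_width: 0.0123
grasp_force: 58.8
0.0947668484184228 148.5733510254516 [ 0.90567727  0.44351614 -0.09974907]
t 20.27 at [0.5254 0.1229 0.103 ] yaw 149.44 j [ 0.23  0.43 -0.14  1.    0.    0.76] F [-2.2  5.5 -1.6] w 0.0123 gf 58.8
pivot [0.60720515 0.07455312]
6.0 [-0.003 -0.066 -0.   ] turn -0.033
12.0 [-0.014 -0.132 -0.   ] turn -0.067
18.0 [-0.031 -0.196 -0.   ] turn -0.1
24.0 [-0.055 -0.258 -0.001] turn -0.133
30.0 [-0.085 -0.317 -0.001] turn -0.167
36.0 [-0.121 -0.372 -0.001] turn -0.2
38.0 [-0.134 -0.39  -0.001] turn -0.211
40.0 [-0.148 -0.407 -0.001] turn -0.222
41.0 [-0.155 -0.416 -0.001] turn -0.228
42.0 [-0.162 -0.424 -0.001] turn -0.233
43.0 [-0.17  -0.432 -0.001] turn -0.239
44.0 [-0.177 -0.44  -0.001] turn -0.244
45.0 [-0.185 -0.448 -0.001] turn -0.25
```

```bash
python3 -m creep '0 -0.003 -0.066 0 -0.033; 0 -0.014 -0.132 0 -0.067; 0 -0.031 -0.196 0 -0.1; 0 -0.055 -0.258 0 -0.133; 0 -0.085 -0.317 0 -0.167; 0 -0.121 -0.372 0 -0.2; 0 -0.134 -0.39 0 -0.211; 0 -0.134 -0.39 0 -0.211; 0 -0.134 -0.39 0 -0.211'; python3 go.py; python3 arc.py 187.4 1 2 3 4 5 6 7
```

```text
clock: 21.4
eef_pos: [0.5123, 0.0628, 0.103]
tool_rot: [-0.065, 0.998, 0.002, -0.001]
ft_force: [-5.3, 5.7, 0.5]
grip_width: 0.0122
grasp_force: 59.2
t 21.4 at [0.5123 0.0628 0.103 ] yaw -172.58 j [ 0.12  0.39 -0.2   0.98  0.   -0.01] F [-5.3  5.7  0.5] w 0.0122 gf 59.2
pivot [0.60652548 0.07504321]
1.0 [-0.    -0.011 -0.   ] turn -0.006
2.0 [-0.    -0.022 -0.   ] turn -0.011
3.0 [-0.001 -0.033 -0.   ] turn -0.017
4.0 [-0.002 -0.044 -0.   ] turn -0.022
5.0 [-0.002 -0.055 -0.   ] turn -0.028
6.0 [-0.003 -0.066 -0.   ] turn -0.033
7.0 [-0.005 -0.077 -0.   ] turn -0.039
```

```bash
for i in 1; do python3 -m creep '0 0 -0.022 0 -0.011; 0 0 -0.022 0 -0.011; 0 0 -0.022 0 -0.011'|grep -E "pos|ft_f"; python3 -m creep '0 0 -0.011 0 -0.006; 0 0 -0.011 0 -0.006; 0 0 -0.011 0 -0.006'|grep -E "pos|ft_f"; python3 -m creep '0 0 -0.011 0 0; 0 0 -0.011 0 0; 0 0 -0.011 0 0'|grep -E "pos|ft_f"; done; python3 go.py
```

```text
eef_pos: [0.5127, 0.0596, 0.103]
ft_force: [-4.4, 6.6, 2.1]
eef_pos: [0.513, 0.058, 0.103]
ft_force: [-4.5, 6.0, 0.6]
eef_pos: [0.5133, 0.0568, 0.103]
ft_force: [-5.1, 6.5, 0.3]
t 22.52 at [0.5133 0.0568 0.103 ] yaw -169.48 j [ 0.11  0.39 -0.2   0.98  0.   -0.08] F [-5.1  6.5  0.3] w 0.0123 gf 59.2
```

```bash
python3 -m creep '0 0 -0.01 0 0; 0 0 -0.01 0 0; 0 0 -0.01 0 0'|grep -E "pos|ft_f"; python3 -m creep '0 0 -0.01 0 0; 0 0 -0.01 0 0; 0 0 -0.01 0 0'|grep -E "pos|ft_f"; python3 go.py
```

```text
eef_pos: [0.5133, 0.0564, 0.103]
ft_force: [-6.3, 9.8, 0.7]
eef_pos: [0.5134, 0.0562, 0.103]
ft_force: [-6.3, 13.5, 1.3]
t 23.27 at [0.5134 0.0562 0.103 ] yaw -169.36 j [ 0.1   0.39 -0.2   0.98  0.01 -0.08] F [-6.3 13.5  1.3] w 0.0123 gf 59.7
```

```bash
python3 -m creep '0 0 -0.015 0 0; 0 0 -0.015 0 0; 0 0 -0.015 0 0; 0 0 -0.015 0 0; 0 0 -0.015 0 0; 0 0 -0.015 0 0'|grep -E "pos|force"
python3 - <<'E'
from h import *
f=lambda c,y,x,h,w:cv2.resize(camera(c)[y:y+h,x:x+w],(600,300),interpolation=cv2.INTER_CUBIC)
A=np.vstack([f("scene",130,180,130,260),f("top",120,220,130,260)])
cv2.imwrite("pics/c8.png",np.clip(A[:,:,::-1]*1.4,0,255).astype(np.uint8))
E
```

```text
eef_pos: [0.5134, 0.0558, 0.103]
ft_force: [-7.2, 19.4, 1.4]
grasp_force: 60.2
```

View pics/c8.png

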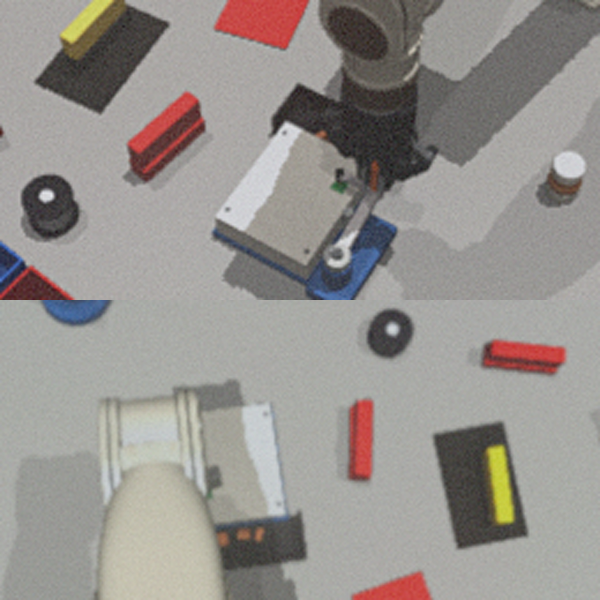

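The arm lies along the plate against the stop pin, near (355,210). The probe is over the green pad at (340,182), the block is on its mat, and the offcuts are in the trough. The force has climbed well above the spring's 7 N, which shows the arm is on the stop, so I'm handing in.

```bash
python3 -c "
from workcell import *
print(ticket.job_done())"
```

```text
the job is handed in; nothing more can be done
None
```

The job is handed in: all four offcuts are in the trough, the yellow block is back on its black mat and released, and the fingers are holding the probe arm on its stop with the probe over the pad.

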